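# Stand the green temperature probe in the housing on the comparator

### The job

Check the part's temperature before it is measured: pull the green-handled probe up out of its cup in the rack and lower it gently into the bore of the dark housing that stands on the comparator plate, until its white disc sits on the housing's rim, then let go of it. Leave the yellow and blue probes in their cups, and do not push the housing about or tip it.

Things in the scene. Friction and masses are not known exactly. Their poses are not given: they have to be found in the camera images.
- probe_green: Upright probe, round about its z axis (up, towards the handle's top). Origin: tip of the stem, its lowest point. Steel stem 12 mm diameter, 0 to 65 mm, cone on the lowest 8 mm; white disc 56 mm diameter, 65 to 71 mm; green handle 22 mm diameter, 71 to 151 mm. 0.12 kg. Stands in any of the rack's three cups, its disc resting on the cup's rim, 85 mm above the table.
- probe_yellow: Same probe with a yellow handle, in another cup; origin at its tip. Stays there. The grey rack is fixed: three cups (50 mm outside, 32 mm inside diameter) in a straight row, 95 mm apart, on a foot 75 x 270 mm, so the probes show the row's direction; the handles' tops stand 171 mm above the table, so carry above them or round them.
- probe_blue: Same probe with a blue handle, in the remaining cup of the rack; origin at its tip. Stays there.
- bore (a point): Centre of the bore's mouth, z up, on the loose dark housing on the comparator's bright plate (not those in the tote). Bore 32 mm diameter, 84 mm deep; neck 60 mm, body 92 mm diameter (bosses to 106). Flat rim 114 mm above its foot, 134 mm above the table. 0.9 kg. The stand's column, on the +y side, clears the bore's axis by 125 mm; the head on top (0.35 m) points away.
Not all that is in view belongs to the job. What is shaped like the probe_green but brown is not meant.

How it is judged:
On the way:
1. the green probe is pulled clear of its cup: its tip higher than 95 mm above the table (height (world z) of probe_green above 0.095 m), for 0.2 s.
At the end, for the whole second after the job is handed in: The green probe stands in the housing's bore, its tip at least 55 mm below the rim (65 mm when the disc sits on the rim) and within 18 mm of the bore's axis, tilted less than 10 degrees, at rest and let go; the housing is upright (within 6 degrees) (z of probe_green in the frame of bore below -0.055 m and horizontal distance between probe_green and bore below 0.018 m and angle between probe_green's own z axis and vertical below 0.18 rad and angle between bore's own z axis and vertical below 0.1 rad and linear speed of probe_green below 0.02 m/s); the robot touches nothing.
It fails at once if the yellow or blue probe is moved more than 25 mm (distance of any of probe_yellow, probe_blue from where it was at the start of the episode above 0.025 m).
It fails at once if the housing is pushed or tipped: the mouth of its bore moves more than 25 mm (distance of bore from where it was at the start of the episode above 0.025 m).
It fails at once if the probe is dropped into the bore: its tip is inside and it moves faster than 0.6 m/s (horizontal distance between probe_green and bore below 0.02 m and z of probe_green in the frame of bore below -0.003 m and linear speed of probe_green above 0.6 m/s).
It also fails if it takes over 40 s, if anything falls off the work surface, if the arm or the gripper's body presses on something with over 40 N, if the wrist force passes 120 N, or if a joint passes its speed limit or range.

### The arm

A 7-joint arm with a two-finger parallel gripper is mounted at the origin on the work surface. World frame = base frame: x ahead of the robot, y to its left, z up, the work surface at z = 0. Lengths are in m, angles in rad, forces in N, time in s.
With the tool pointing down it reaches from about 0.425 to 0.875 m from the base axis. Payload 4.7 kg.
Tool frame: the origin (TCP) lies midway between the tips of the shut fingers; the grasp point (between the pads) lies 19 mm behind it; z points along the fingers, y is the line along which they close (so a half turn about z gives the same grasp; the last joint's range is limited). The gripper opens to 87 mm and grips with 3 to 60 N. Pads are 19 mm wide; open, the fingers measure 117 mm over their backs; the gripper's body (75 mm by 190 mm) begins 51 mm behind the grasp point.
Start: joints at [1.305, 0.321, -0.07, 1.45, 0.023, 1.371, -0.057], TCP at [0.179, -0.625, 0.223] pointing down, gripper open.
Joint ranges: [-2.86, 2.86], [-0.3, 2.09], [-1.38, 1.24], [0.06, 2.45], [-1.56, 4.7], [0.09, 2.05], [-2.69, 2.69]. Speed limits (rad/s): [2.57, 2.57, 3.14, 3.14, 3.14, 3.14, 3.14].

### API

Orientations are given as a rotation vector (axis times angle).
In Python, from bench import monitor, cams, workorder gives the robot as it stands.
- The arm moves only by the tool move_arm, never from a script. Its arguments are lists of equal length, an entry for each row: "slide": the shift along the tool's x, y, z in cm, a list of three; "roll": the turn about the tool's z in rad. In form: {"slide": [[dx, dy, dz], ...], "roll": [roll, ...]}. A call has 1 to 20 rows; each row is the pose to reach, as a shift and turn from the pose commanded when the call began, along the tool's axes at that moment; what a row does not reach only later rows make up. A row lasts 1/10 s, in which the tool goes at most 50 mm and 8.59 degrees, less where a joint would pass 70% of its speed; a pose out of reach is approached as far as the arm can. A call with a gripper value outside its range is refused whole. "gripper" is the finger opening in cm, from 0 to 8.7, set as the call begins (left out, the last holds). The fingers move at their own pace and stop on an object; "squeeze" is the grip in N (left out, the last holds). Time passes only in rows, so rows that repeat a pose let the fingers close. It gives the time, the measured TCP pose, the force, the opening and the grip force at its end, in the units of the state.
- monitor.get_state(): the state, without advancing time (a new reading comes with each control period).
- cams.get_image(name): name is "scene" or "side" or "wrist"; returns the picture (480x640x3 uint8, red, green, blue); there is no depth.
- cams.get_calibration(name): a dict with "mtx" (3x3 intrinsics, pixels), "dist_coeffs" ([k1, k2, p1, p2, k3] as OpenCV has them; the pictures are not rectified), "R" (3x3) and "t" (3): a world point X has camera coordinates R X + t. Camera axes: x right, y down, z forward; pixel columns grow to the right and rows downward; lengths in m; the calibration is good to about 2 mm. A picture is of the moment at which its call begins: read the wrist's pose just before it. get_calibration takes no time and is no camera call; for the wrist camera it gives the pose at the moment of the call.
- workorder.close_job(): hands the job in; it is judged then, once.
The state is a dict: "time": time; "joint_positions": joint angles; "qd": joint speeds; "joint_torque": joint torques, N m; "position": TCP position; "tool_rot": TCP orientation; "ft_force": force on the tool from outside, world axes, zero at the start; "torque": the same for the moment, N m; "grip_width": opening from 0.0 (shut) to 1.0 (fully open); "grip_force": force on a finger pad.
Only numpy, scipy, OpenCV 4.12 (cv2) and the standard library are available. Lean on these libraries where they do the work, as an engineer would, in place of code of your own. Each camera call takes 0.05 s, during which the arm holds its last target. There are 200 camera calls.

## Working session

There is one attempt and no reset: what is moved stays moved. The work goes in short steps, Python scripts to look and compute and a tool call to move; the robot and the scene stay as the last step left them, time stands still between calls to the robot, and variables do not carry over. Pictures are saved under pics/ and viewed, at most 10 in all, crops included, and the job is handed in when it is done.

Besides the shell and the picture viewer there is one more tool, called after "Emit:" as name(argument=value, ...), one argument or row to a line, values as JSON. move_arm: Moves the arm, as the interface text tells. Its arguments: {"type":"object","properties":{"slide":{"type":"array","items":{"type":"array","items":{"type":"number"}}},"roll":{"type":"array","items":{"type":"number"}},"gripper":{"type":"number"},"squeeze":{"type":"number"}},"required":["slide","roll"]}

```bash
mkdir -p pics
python3 - <<'E'
from bench import monitor,cams
import cv2,json
s=monitor.get_state();print({k:s[k] for k in('time','position','tool_rot','grip_width')})
for n in("scene","side","wrist"):
    cv2.imwrite(f"pics/{n}0.png",cams.get_image(n)[:,:,::-1]);c=cams.get_calibration(n);print(n,c)
E
```

```text
{'time': 0.0, 'position': array([ 0.17930072, -0.62420976,  0.22147112]), 'tool_rot': array([-3.10904234e+00, -4.37839057e-01,  5.98106852e-04]), 'grip_width': 0.9989556541028303}
scene {'mtx': array([[531.50700845,   0.        , 319.02064142],
       [  0.        , 531.50700845, 239.43167836],
       [  0.        ,   0.        ,   1.        ]]), 'dist_coeffs': array([-0.00383346,  0.        ,  0.        ,  0.        ,  0.        ]), 'R': array([[ 0.68603948,  0.72731936,  0.01887799],
       [ 0.50805534, -0.46032445, -0.72799806],
       [-0.52079708,  0.50902647, -0.68531923]]), 't': array([-0.3197993 , -0.20501639,  1.45579747])}
side {'mtx': array([[531.42162927,   0.        , 317.97247453],
       [  0.        , 531.42162927, 236.72431372],
       [  0.        ,   0.        ,   1.        ]]), 'dist_coeffs': array([-0.14771884,  0.        ,  0.        ,  0.        ,  0.        ]), 'R': array([[-0.99140247, -0.13058582,  0.00827541],
       [-0.07675976,  0.52920746, -0.84501326],
       [ 0.10596734, -0.83838345, -0.53468132]]), 't': array([0.51762168, 0.17748877, 0.90876618])}
wrist {'mtx': array([[404.82528318,   0.        , 313.7924152 ],
       [  0.        , 404.82528318, 231.03101313],
       [  0.        ,   0.        ,   1.        ]]), 'dist_coeffs': array([-0.09242503,  0.        ,  0.        ,  0.        ,  0.        ]), 'R': array([[ 0.27529316, -0.96135931, -0.00139707],
       [-0.92108134, -0.26417491,  0.28604332],
       [-0.27535949, -0.07745895, -0.95821567]]), 't': array([-0.65007001, -0.03430018,  0.39176856])}
```

View pics/scene0.png

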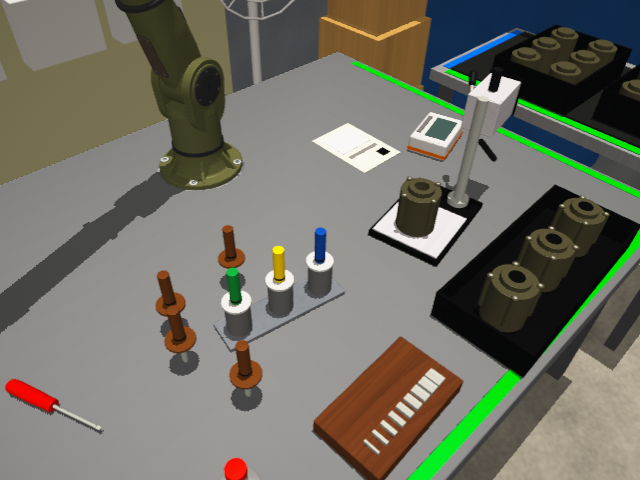

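View pics/side0.png

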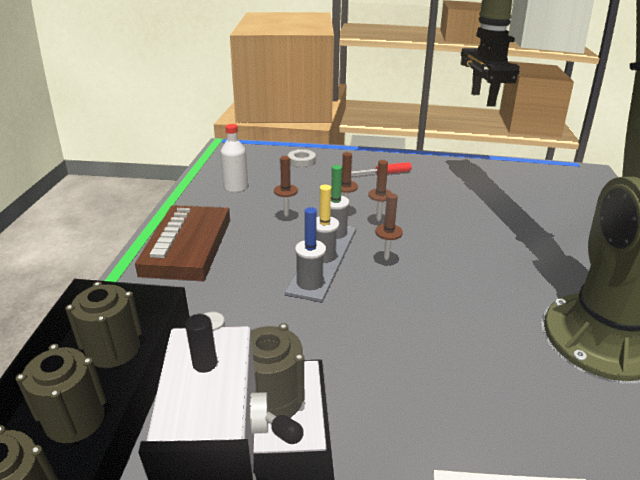

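The scene view shows green handle at about (233,285), yellow (279,263), blue (320,245), and the housing's bore at (422,186). Brown decoys stand at (228,240), (165,290), (177,325) and (243,360). In the side view green is at (337,183) and the bore at (271,341).

```bash
cat > h.py <<'E'
import cv2,numpy as np
from bench import monitor,cams
def ray(n,p,c=None):
    c=c or cams.get_calibration(n)
    u=cv2.undistortPoints(np.array([[p]],float),c['mtx'],c['dist_coeffs'])[0,0]
    R,t=c['R'],c['t']; return -R.T@t, R.T@np.array([*u,1.])
def plane(n,p,z,c=None):
    o,d=ray(n,p,c); return o+d*(z-o[2])/d[2]
def tri(a,b):
    (o,d),(q,e)=a,b
    s=np.linalg.lstsq(np.c_[d,-e],q-o,rcond=None)[0]
    x,y=o+d*s[0],q+e*s[1]; return (x+y)/2,np.linalg.norm(x-y)
HSV=dict(green=((45,90,40),(80,255,255)),yellow=((22,120,90),(34,255,255)),blue=((110,120,40),(128,255,255)))
def blob(im,col,box):
    x0,y0,x1,y1=box
    m=cv2.inRange(cv2.cvtColor(im,cv2.COLOR_BGR2HSV),*HSV[col])[y0:y1,x0:x1]
    n,l,st,ce=cv2.connectedComponentsWithStats(m)
    i=1+np.argmax(st[1:,4]); return ce[i]+[x0,y0],st[i]+[x0,y0,0,0,0]
E
python3 - <<'E'
from h import *
A=cv2.imread('pics/scene0.png');B=cv2.imread('pics/side0.png')
P={}
for c in HSV:
    a,sa=blob(A,c,(210,215,345,310));b,sb=blob(B,c,(290,150,360,260))
    X,e=tri(ray('scene',a),ray('side',b));P[c]=X
    print(c,a.round(1),sa,b.round(1),sb,X.round(4),round(e,4),plane('scene',a,.131).round(4),plane('side',b,.131).round(4))
print(np.linalg.norm(P['green']-P['yellow']),np.linalg.norm(P['blue']-P['yellow']))
a=cv2.resize(A[165:245,370:470],None,fx=4,fy=4,interpolation=2);b=cv2.resize(B[310:390,230:330],None,fx=4,fy=4,interpolation=2)
cv2.imwrite('pics/crop1.png',cv2.convertScaleAbs(np.hstack([a,b]),alpha=2))
print(plane('scene',(422,186),.134),plane('side',(271,341),.134))
E
```

```text
green [233.5 284.8] [226 267  15  38 409] [336.1 180.7] [332 165  10  33 293] [ 0.5194 -0.2652  0.1361] 0.0008 [ 0.515  -0.2628  0.131 ] [ 0.5206 -0.275   0.131 ]
yellow [278.4 263. ] [272 246  13  37 384] [324.8 201.9] [320 185  12  36 363] [ 0.5318 -0.1701  0.1358] 0.0009 [ 0.5276 -0.1672  0.131 ] [ 0.5332 -0.1784  0.131 ]
blue [316.3 238.9] [315 230   5  17  39] [310.3 226.2] [305 208  11  38 363] [ 0.5414 -0.0745  0.14  ] 0.0127 [ 0.5272 -0.0684  0.131 ] [ 0.5483 -0.0829  0.131 ]
0.09593092929290546 0.09612405414168955
[0.561992   0.22160692 0.134     ] [0.55733682 0.22392981 0.134     ]
```

View pics/crop1.png

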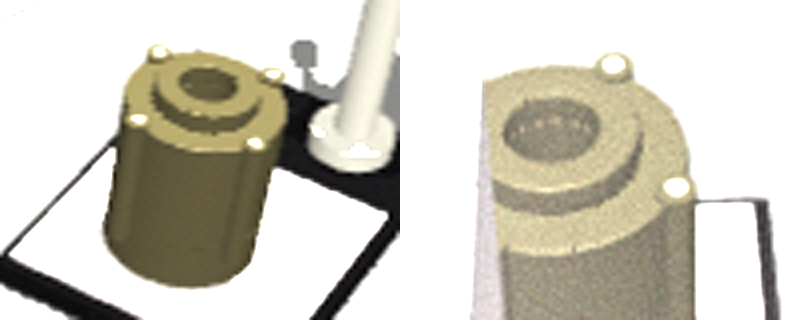

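View pics/wrist0.png

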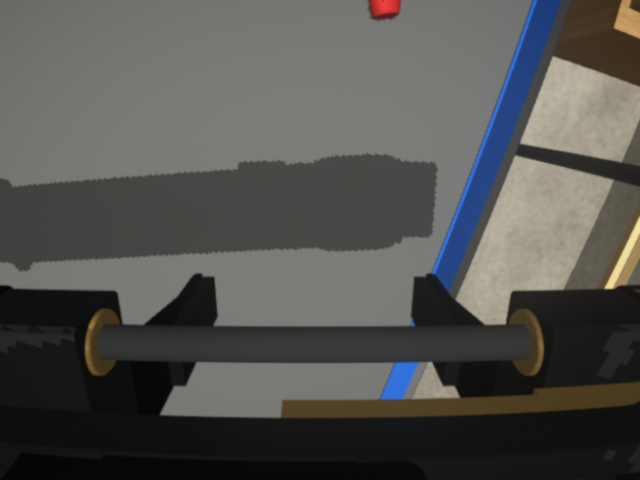

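Crop 1 shows the bore mouth at about (422,186) in the scene view and (268,342.5) in the side view, on the near and far sides of the column. The wrist view shows only bare table. Rays put green at about (0.519,-0.265), with 96 mm spacing to yellow (nominal 95), and the bore near (0.56,0.222). I'll hover beside green with tool x turned along world x.

Emit:
move_arm(
  slide=[
    [2,-1.5,-0.5],
    [5,-4,-1],
    [8,-6.5,-1.5],
    [11,-9,-2],
    [14,-11.5,-2.5],
    [17.5,-13.5,-3],
    [21,-16,-3.5],
    [24,-18.5,-4],
    [27,-21,-4],
    [30,-23.5,-4],
    [33,-25.5,-4],
    [35,-27.3,-4],
    [35,-27.3,-4],
    [35,-27.3,-4],
    [35,-27.3,-4],
    [35,-27.3,-4],
  ],
  roll=[0.03,0.06,0.09,0.12,0.15,0.18,0.2,0.22,0.24,0.26,0.28,0.28,0.28,0.28,0.28,0.28],
  gripper=5,
)

```text
time: 1.75
position: [0.4396, -0.2671, 0.2624]
tool_rot: [3.141, -0.004, -0.001]
ft_force: [-0.2, 0.6, -0.7]
grip_width: 0.571
grip_force: 0.0
```

Run:
```python
from h import *
s=monitor.get_state();print(s['time'],s['position'],s['tool_rot'],s['grip_width'])
c=cams.get_calibration('wrist');im=cams.get_image('wrist')[:,:,::-1].copy();cv2.imwrite('pics/w1.png',im)
print(cv2.projectPoints(np.array([[.519,-.265,.171],[.519,-.265,.091],[.532,-.17,.171]]),cv2.Rodrigues(c['R'])[0],c['t'],c['mtx'],c['dist_coeffs'])[0].round(0).tolist())
for p in((267.8,342.5),):print(plane('side',p,.134))
for p in((228,229),(164,275),(174,312),(242,345)):print(plane('scene',p,.151))
```

```text
1.75 [ 0.43960068 -0.26705919  0.26240009] [ 3.14140049e+00 -4.40778896e-03 -6.59198238e-04] 0.5708551845671491
[[[309.0, 110.0]], [[310.0, 110.0]], [[152.0, 91.0]]]
[0.56099372 0.22740063 0.134     ]
[ 0.40537951 -0.1922768   0.151     ]
[ 0.42830469 -0.34979164  0.151     ]
[ 0.5129546  -0.38227781  0.151     ]
[ 0.64301245 -0.3391013   0.151     ]
```

View pics/w1.png

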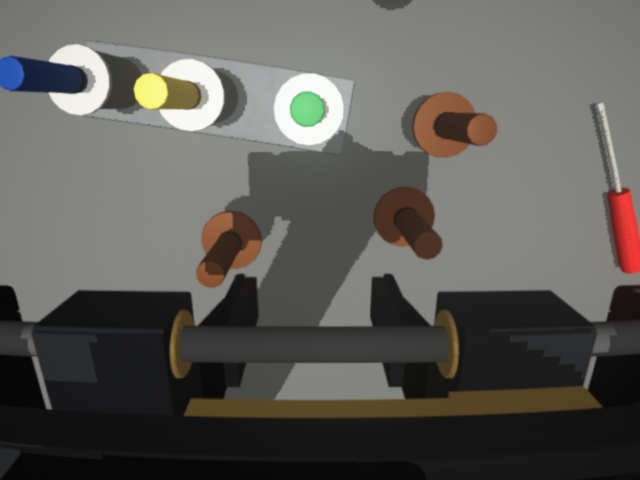

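The wrist view shows green's handle and disc centred at (308,109), one pixel from the predicted (309,110). The brown decoys are clear of the descent. I'll move over it, go down and grip.

Emit:
move_arm(
  slide=[
    [2,0,0],
    [4,-0.1,0],
    [6,-0.2,0],
    [8,-0.2,1],
    [8,-0.2,3],
    [8,-0.2,5.5],
    [8,-0.2,8],
    [8,-0.2,10.5],
    [8,-0.2,12.5],
    [8,-0.2,13.6],
    [8,-0.2,13.6],
    [8,-0.2,13.6],
  ],
  roll=[0,0,0,0,0,0,0,0,0,0,0,0],
)

```text
time: 3.0
position: [0.5208, -0.2643, 0.1273]
tool_rot: [3.141, -0.001, 0.001]
ft_force: [0.4, -0.2, 0.7]
grip_width: 0.576
grip_force: 0.0
```

Emit:
move_arm(
  slide=[
    [0,0,0],
    [0,0,0],
    [0,0,0],
    [0,0,0],
    [0,0,0],
    [0,0,0],
    [0,0,0],
    [0,0,0],
  ],
  roll=[0,0,0,0,0,0,0,0],
  gripper=1.5,
  squeeze=25,
)

```text
time: 3.8
position: [0.5206, -0.2637, 0.1268]
tool_rot: [3.141, -0.0, 0.0]
ft_force: [-0.8, 0.3, 1.4]
grip_width: 0.244
grip_force: 25.0
```

Emit:
move_arm(
  slide=[
    [0,0,-0.5],
    [0,0,-1.5],
    [0,0,-3],
    [0,0,-5],
    [0,0,-7.5],
    [0,0,-10],
    [0,0,-12.5],
    [0,0,-15],
    [0,0,-17],
    [0,0,-18],
    [0,0,-18],
    [0,0,-18],
    [0,0,-18],
  ],
  roll=[0,0,0,0,0,0,0,0,0,0,0,0,0],
)

```text
time: 5.1
position: [0.5198, -0.2635, 0.3052]
tool_rot: [-3.141, 0.0, 0.003]
ft_force: [-1.6, 1.3, -2.1]
grip_width: 0.244
grip_force: 25.0
```

Run:
```python
from h import *
s=monitor.get_state();print(s['time'],s['position'],s['tool_rot'],s['grip_width'],s['joint_positions'])
a=cams.get_image('scene')[:,:,::-1];b=cams.get_image('side')[:,:,::-1]
for n,i in(('scene',a),('side',b)):
    c=cams.get_calibration(n);x=s['position']-[0,0,.106]
    print(cv2.projectPoints(np.array([x,x+[0,0,.068]]),cv2.Rodrigues(c['R'])[0],c['t'],c['mtx'],c['dist_coeffs'])[0].round(0).tolist())
im=np.hstack([cv2.resize(a[130:330,150:350],None,fx=2,fy=2),cv2.resize(b[80:280,240:440],None,fx=2,fy=2)])
cv2.imwrite('pics/lift.png',im)
```

```text
5.1 [ 0.51984655 -0.26350337  0.30516184] [-3.14057488e+00  3.24637872e-04  3.34664649e-03] 0.24404607887840307 [ 0.79117548  0.17744301 -0.42432381  1.47790382  0.07272633  1.50423214
 -1.20326183]
[[[231.0, 260.0]], [[227.0, 231.0]]]
[[[337.0, 153.0]], [[338.0, 121.0]]]
```

View pics/lift.png

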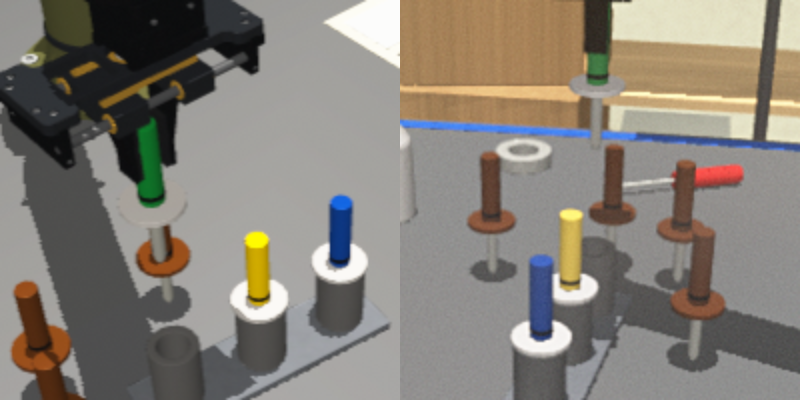

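The two crops show green held upright under the fingers, with its tip at about (230,259) in the scene view (predicted (231,260)) and (338,154) in the side view. Yellow and blue are still in their cups. Next I'll carry it above the others to a spot beside the bore and measure again.

Emit:
move_arm(
  slide=[
    [0,-0.5,-0.5],
    [0,-2,-1],
    [0,-4.5,-2],
    [-0.5,-8,-2],
    [-1,-12,-2],
    [-1.5,-16,-2],
    [-2,-20,-2],
    [-2.5,-24,-2],
    [-3,-28,-2],
    [-3.5,-32,-2],
    [-4,-36,-2],
    [-4,-40,-2],
    [-4,-43.5,-1],
    [-4,-46,0],
    [-4,-48,0],
    [-4,-48.8,0],
    [-4,-48.8,0],
    [-4,-48.8,0],
    [-4,-48.8,0],
    [-4,-48.8,0],
  ],
  roll=[0,0,0,0,0,0,0,0,0,0,0,0,0,0,0,0,0,0,0,0],
)

```text
time: 7.2
position: [0.481, 0.2231, 0.3066]
tool_rot: [3.141, -0.004, 0.001]
ft_force: [-0.1, 0.4, -1.4]
grip_width: 0.244
grip_force: 25.0
```

Run:
```python
from h import *
s=monitor.get_state();print(s['time'],s['position'],s['tool_rot'],s['joint_positions'].round(2))
c=cams.get_calibration('wrist');im=cams.get_image('wrist')[:,:,::-1].copy();cv2.imwrite('pics/w2.png',cv2.convertScaleAbs(im,alpha=1.8))
np.savez('w2.npz',im=im,**c)
print(cv2.projectPoints(np.array([[.5615,.2245,.134]]),cv2.Rodrigues(c['R'])[0],c['t'],c['mtx'],c['dist_coeffs'])[0])
```

```text
7.2 [0.48095074 0.22309298 0.30663717] [ 3.14098443e+00 -3.70403262e-03  5.12644058e-04] [ 0.33  0.09 -0.87  1.59  0.07  1.49 -2.11]
[[[310.60925083 109.1744013 ]]]
```

View pics/w2.png

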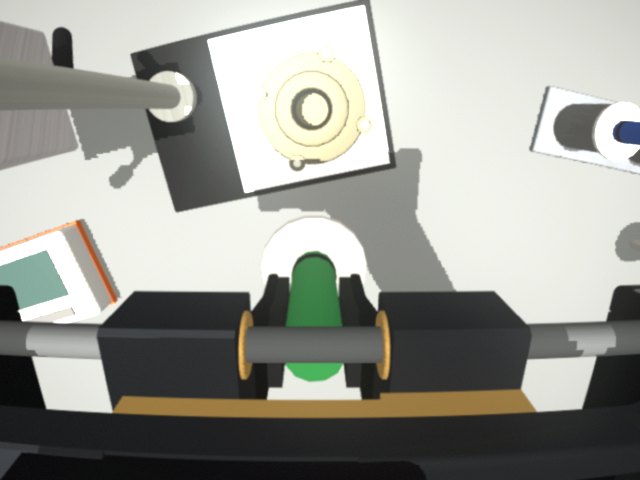

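In the wrist view the bore's dark ring is centred at about (312,109), predicted (310.6,109.2). That puts the bore at about (0.5615,0.2235). The green handle sits centred between the fingers. I'll move over the bore, go down to 1 cm above the rim and check.

Emit:
move_arm(
  slide=[
    [0.5,0,0],
    [2,0,0],
    [4,0,0],
    [6,0,0],
    [7.6,0,0],
    [8.1,0,0.5],
    [8.1,0,2],
    [8.1,0,3.5],
    [8.1,0,5],
    [8.1,0,5.6],
    [8.1,0,5.6],
    [8.1,0,5.6],
    [8.1,0,5.6],
  ],
  roll=[0,0,0,0,0,0,0,0,0,0,0,0,0],
)

```text
time: 8.55
position: [0.5619, 0.2245, 0.2514]
tool_rot: [-3.141, 0.0, -0.002]
ft_force: [-0.2, -0.8, -1.9]
grip_width: 0.244
grip_force: 25.0
```

Run:
```python
from h import *
s=monitor.get_state();print(s['time'],s['position'],s['tool_rot'],s['ft_force'])
a=cams.get_image('scene')[:,:,::-1];b=cams.get_image('side')[:,:,::-1]
im=np.hstack([cv2.resize(a[130:230,370:470],None,fx=4,fy=4),cv2.resize(b[270:370,210:310],None,fx=4,fy=4)])
cv2.imwrite('pics/over.png',cv2.convertScaleAbs(im,alpha=1.8))
```

```text
8.55 [0.56190415 0.22450633 0.25135152] [-3.14127497e+00  3.45883561e-04 -2.19722297e-03] [-0.15396445 -0.83377554 -1.8926312 ]
```

View pics/over.png

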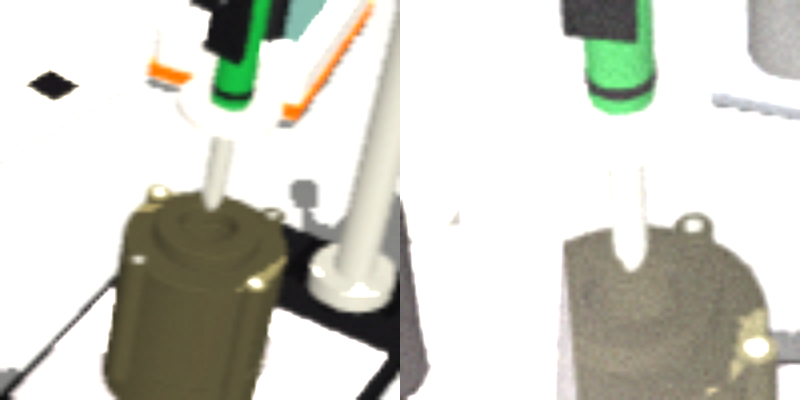

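The tip is 10 mm above the rim and in line with the bore: the tip is at (423,182) in the scene view and (268,337) in the side view, with bore centres (422,186) and (268,342). Inserting slowly.

Emit:
move_arm(
  slide=[
    [0,0,0.3],
    [0,0,0.9],
    [0,0,1.6],
    [0,0,2.4],
    [0,0,3.2],
    [0,0,4],
    [0,0,4.8],
    [0,0,5.6],
    [0,0,6.3],
    [0,0,6.8],
    [0,0,7.1],
    [0,0,7.2],
    [0,0,7.2],
    [0,0,7.2],
  ],
  roll=[0,0,0,0,0,0,0,0,0,0,0,0,0,0],
)

```text
time: 10.05
position: [0.5617, 0.2244, 0.1788]
tool_rot: [-3.141, 0.0, -0.001]
ft_force: [-0.3, -0.0, -0.8]
grip_width: 0.245
grip_force: 25.0
```

Emit:
move_arm(
  slide=[
    [0,0,0.1],
    [0,0,0.2],
    [0,0,0.25],
    [0,0,0.3],
    [0,0,0.3],
    [0,0,0.3],
  ],
  roll=[0,0,0,0,0,0],
)

```text
time: 10.65
position: [0.5616, 0.2243, 0.1758]
tool_rot: [3.141, -0.0, 0.0]
ft_force: [-0.8, -0.2, 0.7]
grip_width: 0.246
grip_force: 25.0
```

Emit:
move_arm(
  slide=[
    [0,0,0.05],
    [0,0,0.1],
    [0,0,0.1],
    [0,0,0.1],
  ],
  roll=[0,0,0,0],
)

```text
time: 11.05
position: [0.5616, 0.2243, 0.1757]
tool_rot: [3.141, -0.0, 0.001]
ft_force: [-3.2, -0.8, 5.3]
grip_width: 0.245
grip_force: 25.0
```

The upward force of 5 N shows the disc is seated. Letting go and backing straight up.

Emit:
move_arm(
  slide=[
    [0,0,0],
    [0,0,0],
    [0,0,0],
    [0,0,0],
    [0,0,0],
    [0,0,0],
    [0,0,0],
  ],
  roll=[0,0,0,0,0,0,0],
  gripper=5,
)

```text
time: 11.75
position: [0.5616, 0.2242, 0.1744]
tool_rot: [3.141, -0.0, -0.0]
ft_force: [0.9, 0.1, 0.0]
grip_width: 0.572
grip_force: 0.0
```

Emit:
move_arm(
  slide=[
    [0,0,-0.5],
    [0,0,-1.5],
    [0,0,-3],
    [0,0,-5],
    [0,0,-7.5],
    [0,0,-10],
    [0,0,-12],
    [-2,0,-12],
    [-5,0,-12],
    [-7,0,-12],
    [-8,0,-12],
    [-8,0,-12],
    [-8,0,-12],
  ],
  roll=[0,0,0,0,0,0,0,0,0,0,0,0,0],
)

```text
time: 13.05
position: [0.4826, 0.224, 0.2952]
tool_rot: [3.141, -0.002, 0.003]
ft_force: [-0.2, 0.4, 1.0]
grip_width: 0.579
grip_force: 0.0
```

Run:
```python
from h import *
s=monitor.get_state();print(s['time'],s['position'],s['ft_force'],s['grip_width'])
a=cams.get_image('scene')[:,:,::-1];b=cams.get_image('side')[:,:,::-1]
im=np.hstack([cv2.resize(a[130:250,360:480],None,fx=3.3,fy=3.3),cv2.resize(b[230:350,210:330],None,fx=3.3,fy=3.3)])
cv2.imwrite('pics/end.png',cv2.convertScaleAbs(im,alpha=1.3))
```

```text
13.05 [0.48255376 0.22395641 0.29521261] [-0.23258495  0.369226    1.00698836] 0.5789230460686172
```

View pics/end.png

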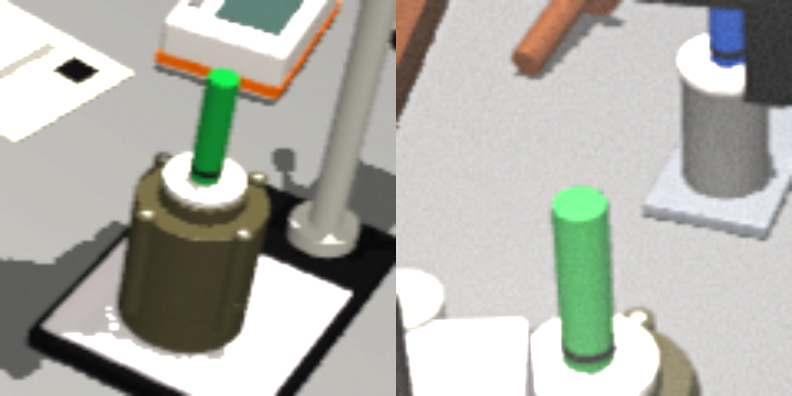

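Green stands upright with its disc on the rim, and the housing is in place. In the side crop a brown object lies on the table at about (257,242) full-frame, so I'll check that before handing in.

Run:
```python
from h import *
a=cams.get_image('scene')[:,:,::-1];b=cams.get_image('side')[:,:,::-1]
cv2.imwrite('pics/full.png',np.vstack([cv2.resize(a[160:480,0:480],(450,300)),cv2.resize(b[100:400,120:570],(450,300))]))
```

```text
(no output)
```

View pics/full.png

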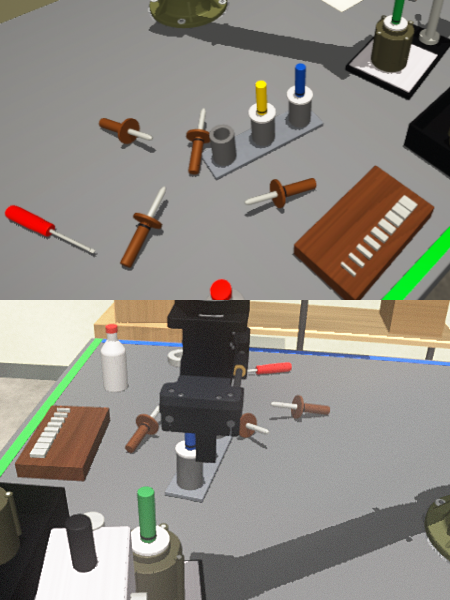

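All four brown decoys have fallen over. They had been balanced on their stems, and the arm didn't touch them. They lie still on the table, and yellow and blue are still in their cups, so I'm handing in.

```bash
python3 -c "
from bench import workorder
print(workorder.close_job())"
```

```text
the job is handed in; nothing more can be done
None
```

The green probe is seated in the housing's bore with its disc on the rim and let go, yellow and blue are still in their cups, and the job is handed in at about 13 s (no verdict was returned); the four brown decoys fell over during the run, and I saw no sign that the arm touched them.

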